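# Tip the fudge into the bowl and get the syrup open

### The arm

A 6-joint arm with a two-finger parallel gripper is mounted at the origin on the work surface. World frame = base frame: x ahead of the robot, y to its left, z up, the work surface at z = 0. Lengths are in m, angles in degrees, forces in N, time in s.
With the tool pointing down it reaches from about 0.275 to 0.725 m from the base axis. Payload 15.9 kg.
Tool frame: the origin (TCP) lies between the finger pads; the fingertips stand ctrl.tip_reach ahead of it and the grasp point (between the pads) lies 11 mm behind it (ctrl.tip_reach is the distance from the TCP to the fingertips, in m); z points along the fingers, y is the line along which they close (so a half turn about z gives the same grasp; the last joint's range is limited). The gripper opens to 85 mm and grips with 20 to 120 N. Pads are 22 mm wide; open, the fingers measure 114 mm over their backs; the gripper's body (76 mm by 85 mm) begins 54 mm behind the grasp point. The pads swing forward as they close: fully open they stand 13 mm farther back than shut.
Start: joints at [75.802, 12.198, -1.971, 75.831, 0, 90], TCP at [0.123, 0.485, 0.201] pointing down, gripper open.
Joint ranges: [-170.91, 170.91], [-42.67, 98.43], [-65.05, 77.54], [-120.47, 116.71], [-90, 82.35], [-180, 180]. Speed limits (degrees/s): [108.29, 108.29, 136.94, 147.25, 180, 180].

### API

Orientations are given as a 3x3 rotation matrix whose columns are the frame's x, y, z axes.
In Python, from bench import ctrl gives the robot as it stands. The module is installed in compiled form; this text tells all that it offers.
- The arm moves only by the tool carry_out, never from a script. Its argument "increments" is text: rows parted by semicolons, each of 7 numbers parted by spaces: the finger opening in mm, from 0 to 85.4, then the shift along the tool's x, y, z scaled (see below), then the turn, a rotation vector about the tool's x, y, z scaled (see below). A call has 1 to 8 rows; each row shifts and turns the commanded pose from where the row before left it, along the tool's axes as they then stand; what a row does not reach is not made up. The controller multiplies each number of a shift by 200 mm and each number of a turn by 2 rad. A row lasts 1/8 s, in which the tool goes at most 62.5 mm and 10.7 degrees, less where a joint would pass 70% of its speed; a pose out of reach is approached as far as the arm can. A call with a number of a shift or a turn outside -1 to 1 is refused whole. A call with a gripper value outside its range is refused whole. The fingers move at their own pace and stop on an object; "newtons" is the grip in N (left out, the last holds). Time passes only in rows, so rows that do not move let the fingers close. It gives the time, the measured TCP pose, the force, the opening and the grip force at its end, in the units of the state.
- ctrl.get_obs(): the state, without advancing time (a new reading comes with each control period).
- ctrl.capture(name): name is "side" or "top" or "wrist"; returns the picture (480x640x3 uint8, blue, green, red); there is no depth.
- ctrl.camera_info(name): a dict with "mtx" (3x3 intrinsics, pixels), "T" (4x4, takes a point from camera to world coordinates). Camera axes: x right, y down, z forward; pixel columns grow to the right and rows downward; lengths in m; the calibration is good to about 2 mm. The wrist camera is an equidistant fisheye: a pixel r from the principal point sees the ray r / f radians off the axis. A picture is of the moment at which its call begins: read the wrist's pose just before it. camera_info takes no time and is no camera call; for the wrist camera it gives the pose at the moment of the call.
- ctrl.job_done(): hands the job in; it is judged then, once.
Trained networks look in the newest picture that a camera, given by its name, has taken for a name from the list of things; names that differ only in an ending like _2 or _b are one class to them, and where a whole thing is asked for, a point or a joint stands for the part that bears it (a point fixed in the world has none). Each returns a list of dicts, best first, with "confidence" (0 to 1); they miss things now and then, are a little off and sometimes report something else, mostly with a low value. They report only what shows in the picture. A call takes as long as a camera call. They do not tell look-alikes from the thing itself.
- ctrl.spot_in(camera, thing): "point" ([row, column] in pixels, amid what is visible of it).
- ctrl.cut_out(camera, thing): "region" (480x640 bool, what is visible of it) and "point" ([row, column] in pixels, amid what is visible of it).
- ctrl.spot_point(camera, thing): "point" ([row, column] in pixels: a listed point, or the origin of a listed thing).
The state is a dict: "time_s": time; "joint_positions": joint angles; "qvel": joint speeds; "effort": joint torques, N m; "ee_pos": TCP position; "tcp_rot": TCP orientation; "contact_force": force on the tool from outside, world axes, zero at the start; "wrist_torque": the same for the moment, N m; "gripper_width": opening from 0.0 (shut) to 1.0 (fully open); "grasp_force": force on a finger pad.
Only numpy, scipy, OpenCV 4.12 (cv2) and the standard library are available. Lean on these libraries where they do the work, as an engineer would, in place of code of your own. Each camera call takes 0.05 s, during which the arm holds its last target. There are 200 camera calls.

### The job

I'm making a dessert: pick the tray up by its tab and tip all four fudge chunks off it into the bowl, and set the empty tray back down flat on the worktop. Then open the syrup flask so that I can pour: nobody remembers which way its cap turns, so try one way and, if it stops, the other. Finish holding the cap in the gripper, level and at least 6 cm clear above the flask's rim; the bowl stays upright and the other things on the worktop stay where they are.

Things in the scene. Friction and masses are not known exactly. Their poses are not given: they have to be found in the camera images.
- tray: White loose snack tray, mass 140 g, 170 mm long (its x) by 110 mm wide (its y), floor 5 mm thick. Origin: centre of its underside; z up. Low side walls (18 mm tall over all, 4 mm thick) along both long sides and across the +x end; the -x end is open: that is the pouring lip. The floor is slippery melamine: pieces slide off from about 15 degrees of tilt, quickly at 35 to 40.
- tray_tab (a point): Grip point on the tray's upright tab at its +x end (tray frame 80, 0, 34 mm). The tab is a flat plate 10 mm thick along the tray's x, 50 mm wide along its y, top 46 mm above the underside. Pinch it from above with the fingers closing along the tray's x; there is about 60 mm of bare floor on the tray side of the tab (when level).
- tray_lip (a point): Middle of the open pouring edge, on the floor's top face (tray frame -85, 0, 5 mm).
- chunk1_mid (a point): Centre of one of the four brown fudge chunks, 27 x 24 x 19 mm, 16 g, starting loose on the tray.
- chunk2_mid (a point): Centre of one of the four brown fudge chunks, 27 x 24 x 19 mm, 16 g, starting loose on the tray.
- chunk3_mid (a point): Centre of one of the four brown fudge chunks, 27 x 24 x 19 mm, 16 g, starting loose on the tray.
- chunk4_mid (a point): Centre of one of the four brown fudge chunks, 27 x 24 x 19 mm, 16 g, starting loose on the tray.
- bowl: White ceramic bowl, loose, 700 g, round: 190 mm across the mouth, 75 mm tall, wall 5 mm. Origin: centre of its underside.
- bowl_in (a point): Centre of the bowl's inner floor.
- flask: White stoneware syrup flask stuck fast to the worktop, 92 mm across (rubber foot 104 mm), shoulder sloping up to a 42 mm wide neck from 96 mm to the rim at 140 mm height. Origin: centre of its underside, z up.
- flask_mouth (a point): Centre of the flask's rim, 140 mm above the worktop; its axes are the flask's. Turned the wrong way the cap stops hard after about 15 degrees; the right way it turns easily and can be lifted straight out once turned by about 60 to 95 degrees. Which way is right changes from one start to the next and cannot be seen.
- cap: Grey ribbed round cap, 48 mm across, 26 mm tall, 60 g, sitting on the flask's rim. Origin: centre of its underside, at rim height when on; z up. A black line across its top, along its x, shows its turn. A plug and a stem with a cross-bar reach 22 mm below it into the neck and locks there: while locked the cap rises only about 2 mm.
- mug: Bystander: blue ceramic mug, 80 mm across, 90 mm tall, near the back. Origin: centre of its underside.
- tin: Bystander: closed plain metal tin, 72 mm across, 85 mm tall, near the back. Origin: centre of its underside.
- soap: Bystander: green glass bottle, 60 mm across, 160 mm tall, at the back right. Origin: centre of its underside.
- spoon: Bystander: wooden-handled spoon, 200 mm long, lying flat behind the tray.
- jar: Bystander: small closed glass jar, 60 mm across, 75 mm tall, behind the flask. Origin: centre of its underside.
There are look-alikes about, which are no part of the job. What is shaped like the bowl but purple or turquoise is not meant.

How it is judged:
By the outcome, as a careful person would: the job done as asked, in the order asked, and still so for the second after the job is handed in, while the arm keeps its last pose, push and grip.
It also fails if it takes over 72 s, if anything falls off the work surface, if the arm or the gripper's body presses on something with over 40 N, if the wrist force passes 120 N, or if a joint passes its speed limit or range.

## Working session

There is one attempt and no reset: what is moved stays moved. The work goes in short steps, Python scripts to look and compute and a tool call to move; the robot and the scene stay as the last step left them, time stands still between calls to the robot, and variables do not carry over. Pictures are saved under pics/ and viewed, at most 12 in all, crops included, and the job is handed in when it is done.

Besides the shell and the picture viewer there is one more tool, called after "Call:" as name(argument=value, ...) on one line, values as JSON. carry_out: Moves the arm, as the interface text tells. Shifts and turns lie within -1 to 1; 1 stands for 200 mm of shift or 2 rad of turn. Its arguments: {"type":"object","properties":{"increments":{"type":"string"},"newtons":{"type":"number"}},"required":["increments"]}

```bash
mkdir -p pics; python3 - <<'E'
from bench import ctrl
import cv2
o=ctrl.get_obs();print(o['time_s'],o['ee_pos'],o['tcp_rot'],ctrl.tip_reach,o['gripper_width'])
for c in ['top','side']:
    cv2.imwrite(f'pics/{c}0.png',ctrl.capture(c))
    i=ctrl.camera_info(c);print(c,i['mtx'].tolist() if hasattr(i['mtx'],'tolist') else i['mtx'],i['T'])
    for t in ['tray_tab','tray_lip','tray','bowl','bowl_in','flask_mouth','cap','chunk1_mid']:
        r=ctrl.spot_point(c,t);print(t,[(list(map(int,d['point'])),round(d['confidence'],2)) for d in r[:5]])
E
```

```text
0.0 [0.12254914 0.48438534 0.200317  ] [[-9.69441350e-01  2.45323022e-01 -2.89127178e-04]
 [ 2.45323191e-01  9.69440782e-01 -1.05019451e-03]
 [ 2.26547873e-05 -1.08903158e-03 -9.99999407e-01]] 0.008 0.9988313683854299
top [[561.9839540101897, 0.0, 326.43013947949174], [0.0, 561.9839540101897, 248.44649639330314], [0.0, 0.0, 1.0]] [[-1.42870933e-02 -9.80643573e-01  1.95279444e-01  2.60490895e-01]
 [-9.99897615e-01  1.38560193e-02 -3.57341372e-03 -4.86699201e-03]
 [ 7.98449459e-04 -1.95310504e-01 -9.80741133e-01  1.34672969e+00]
 [ 0.00000000e+00  0.00000000e+00  0.00000000e+00  1.00000000e+00]]
tray_tab [([258, 173], 0.95)]
tray_lip [([242, 241], 0.93)]
tray [([247, 208], 0.97), ([258, 176], 0.28)]
bowl [([249, 342], 0.97), ([347, 226], 0.74), ([370, 437], 0.67)]
bowl_in [([372, 437], 0.93), ([252, 345], 0.86), ([343, 230], 0.7)]
flask_mouth [([266, 440], 0.73)]
cap [([268, 440], 0.95), ([260, 174], 0.74)]
chunk1_mid [([234, 227], 0.5)]
side [[616.8955826421261, 0.0, 319.41237886651646], [0.0, 616.8955826421261, 228.04431099504953], [0.0, 0.0, 1.0]] [[-0.96303508 -0.10944063  0.24614262  0.15783831]
 [-0.26824167  0.47337748 -0.83902335  1.11414495]
 [-0.02469513 -0.87403462 -0.48523565  0.75792873]
 [ 0.          0.          0.          1.        ]]
tray_tab [([364, 256], 0.72)]
tray_lip [([319, 262], 0.92), ([229, 245], 0.34)]
tray [([350, 260], 0.58)]
bowl [([351, 388], 0.84), ([257, 312], 0.81), ([228, 447], 0.66)]
bowl_in [([346, 383], 0.82), ([255, 311], 0.81), ([226, 450], 0.7)]
flask_mouth [([170, 357], 0.89)]
cap [([172, 360], 0.73), ([260, 315], 0.31)]
chunk1_mid [([326, 250], 0.48), ([347, 192], 0.43)]
```

View pics/top0.png

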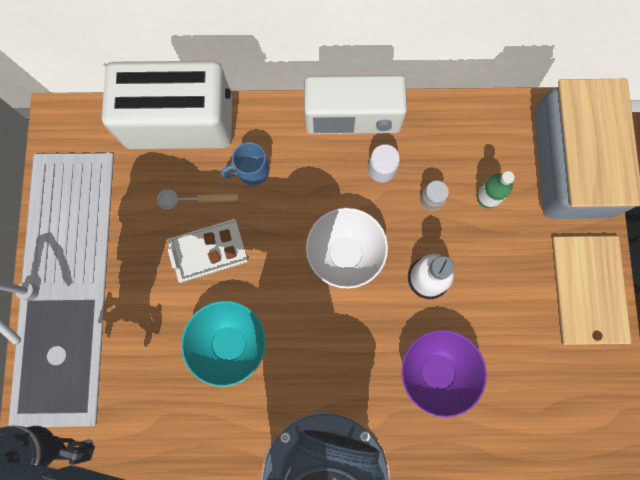

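View pics/side0.png

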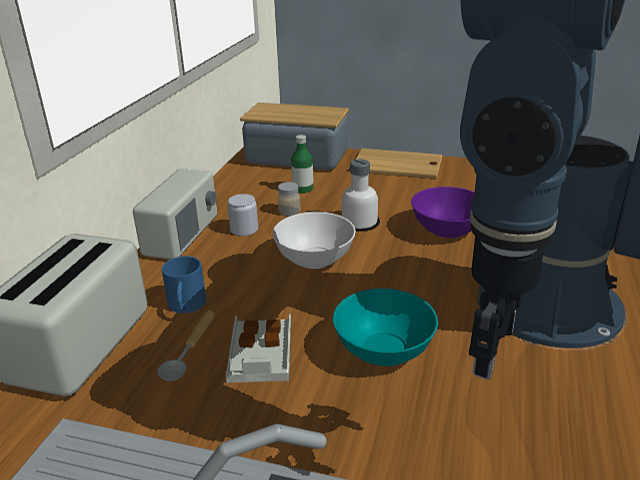

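Top view: white bowl at about row 249, col 342; tray with its tab at (258,173) and lip at (242,241), facing the white bowl; flask cap at (267,440). The side view shows the same layout with nothing between tray and bowl.

```bash
cat > h.py <<'E'
from bench import ctrl
import numpy as np, cv2
def ray(c,p):
    i=ctrl.camera_info(c);K=np.array(i['mtx']);T=np.array(i['T'])
    d=T[:3,:3]@np.linalg.solve(K,[p[1],p[0],1.]);return T[:3,3],d
def onz(c,p,z):
    o,d=ray(c,p);return o+d*(z-o[2])/d[2]
def tri(p,q):
    A=np.zeros((3,3));b=np.zeros(3)
    for o,d in (ray('top',p),ray('side',q)):
        d=d/np.linalg.norm(d);M=np.eye(3)-np.outer(d,d);A+=M;b+=M@o
    return np.linalg.solve(A,b)
E
python3 - <<'E'
from h import *
np.set_printoptions(precision=4,suppress=True)
t=ctrl.capture('top')
for n,z in [('tray_tab',.034),('tray_lip',.005),('tray',0),('flask_mouth',.14),('cap',.14),('bowl',0),('bowl_in',.005)]:
    for d in ctrl.spot_point('top',n): print(n,d['point'],round(d['confidence'],2),onz('top',d['point'],z))
print('tri',tri([258,173],[364,256]),tri([242,241],[319,262]),tri([266,440],[170,357]))
# contours
for n,z in [('tray',.012),('bowl',.075),('cap',.166),('chunk1_mid',.02)]:
    for d in ctrl.cut_out('top',n):
        m=d['region'].astype(np.uint8);r=cv2.minAreaRect(cv2.findNonZero(m));
        (e,_)=cv2.minEnclosingCircle(cv2.findNonZero(m));
        print(n,round(d['confidence'],2),m.sum(),'rect',[onz('top',p[::-1],z)[:2].round(4).tolist() for p in cv2.boxPoints(r)],'circ',onz('top',e[::-1],z))
cv2.imwrite('pics/crop.png',np.hstack([cv2.resize(t[210:290,160:255],None,fx=4.2,fy=4.2,interpolation=3),cv2.resize(t[210:290,400:495],None,fx=4.2,fy=4.2,interpolation=3)]))
E
```

```text
tray_tab [261.3, 175.6] 0.87 [0.4959 0.3483 0.034 ]
tray_lip [240.0, 242.1] 0.74 [0.5516 0.1958 0.005 ]
tray_lip [261.5, 176.4] 0.61 [0.5005 0.3541 0.005 ]
tray [252.8, 207.3] 0.76 [0.5219 0.2809 0.    ]
flask_mouth [267.0, 439.4] 0.78 [ 0.4561 -0.2544  0.14  ]
cap [267.4, 438.0] 0.67 [ 0.4553 -0.2513  0.14  ]
bowl [251.1, 343.3] 0.91 [ 0.5215 -0.0509  0.    ]
bowl [345.4, 229.0] 0.82 [0.2984 0.2237 0.    ]
bowl [369.3, 440.6] 0.68 [ 0.2361 -0.2732  0.    ]
bowl [255.8, 212.6] 0.28 [0.5143 0.2678 0.    ]
bowl_in [370.5, 437.4] 0.73 [ 0.2336 -0.2646  0.005 ]
bowl_in [342.8, 229.5] 0.69 [0.3043 0.2218 0.005 ]
bowl_in [255.8, 347.5] 0.56 [ 0.5087 -0.0607  0.005 ]
bowl_in [241.1, 241.4] 0.18 [0.5489 0.1975 0.005 ]
tri [0.5033 0.3549 0.0328] [0.5487 0.1989 0.0054] [ 0.4584 -0.2553  0.1424]
tray 0.36 718 rect [[0.6821, 0.4096], [0.6793, 0.2068], [0.6281, 0.206], [0.6309, 0.4073]] circ [0.6588 0.3075 0.012 ]
bowl 0.87 5705 rect [[0.1921, -0.1388], [0.3536, -0.2284], [0.268, -0.3917], [0.1107, -0.2991]] circ [ 0.2289 -0.2658  0.075 ]
bowl 0.71 5649 rect [[0.397, 0.3216], [0.3943, 0.1314], [0.2092, 0.1301], [0.2119, 0.3149]] circ [0.3001 0.2246 0.075 ]
bowl 0.57 5080 rect [[0.6109, 0.0346], [0.6082, -0.1527], [0.4223, -0.1461], [0.4249, 0.036]] circ [ 0.5153 -0.0558  0.075 ]
cap 0.83 447 rect [[0.4491, -0.2172], [0.4854, -0.2553], [0.4514, -0.2865], [0.4155, -0.2484]] circ [ 0.4497 -0.2534  0.166 ]
chunk1_mid 0.49 143 rect [[0.5717, 0.2539], [0.5803, 0.228], [0.5489, 0.2172], [0.5404, 0.2431]] circ [0.5601 0.2363 0.02  ]
chunk1_mid 0.41 931 rect [[0.7147, -0.0984], [0.8002, -0.1418], [0.7633, -0.2084], [0.6787, -0.1645]] circ [ 0.7387 -0.1542  0.02  ]
```

View pics/crop.png

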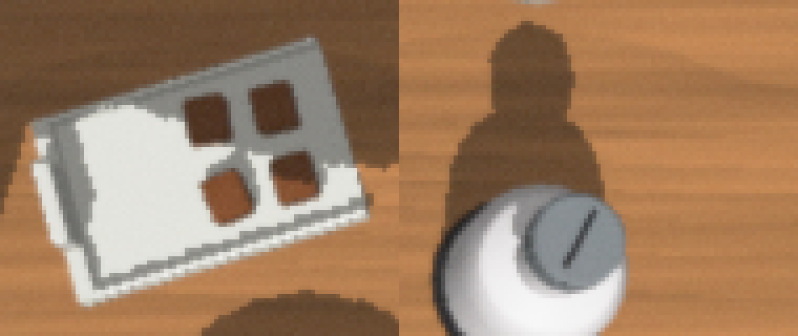

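Crop: tray corners at about (122,35),(38,315),(215,367),(304,82) in row,col of the 4.2x crop. The tab is at its left edge and the chunks sit near the lip. The cap top is centred at crop (243,576).

```bash
python3 - <<'E'
from h import *
np.set_printoptions(precision=4,suppress=True)
f=lambda r,c,z:onz('top',[210+(r+.5)/4.2-.5,160+(c+.5)/4.2-.5],z)[:2]
LT=f(122,35,.018);RT=f(38,315,.018);RB=f(215,367,0);LB=f(304,82,0)
print(LT,RT,RB,LB)
print('len',np.linalg.norm(RT-LT),np.linalg.norm(RB-LB),np.linalg.norm(LT-LB),np.linalg.norm(RT-RB))
c=(LT+RT+RB+LB)/4; x=(LT+LB-RT-RB); x/=np.linalg.norm(x); print('centre',c,'xaxis',x,np.degrees(np.arctan2(x[1],x[0])),'tab',c+.08*x,'lip',c-.085*x)
for a in[f(122,35,.018)-f(38,315,.018),LB-RB]:print(np.degrees(np.arctan2(a[1],a[0])))
print('cap',onz('top',[210+243/4.2,400+(576-399)/4.2],.166))
print('tabtop',f(200,52,.046))
o=ctrl.get_obs();R=o['tcp_rot'];y=R[:,1];print(np.degrees(np.arctan2(y[1],y[0])),o['ee_pos'],o['time_s'])
E
```

```text
[0.5546 0.3732] [0.6022 0.2129] [0.5007 0.1839] [0.4511 0.347 ]
len 0.1672406046368853 0.17048076320335015 0.10678753942026044 0.10554081154113004
centre [0.5271 0.2792] xaxis [-0.2879  0.9577] 106.73206298616971 tab [0.5041 0.3558] lip [0.5516 0.1978]
106.53429991444234
106.92606735708198
cap [ 0.45   -0.2548  0.166 ]
tabtop [0.5035 0.3539]
75.80455738911701 [0.1226 0.4847 0.2008] 1.5
```

```bash
cat >> h.py <<'E'
from scipy.spatial.transform import Rotation as Ro
def down(yaw):  # tool pointing down, tool y at yaw (deg)
    y=np.array([np.cos(np.radians(yaw)),np.sin(np.radians(yaw)),0]);z=np.array([0,0,-1.]);return np.column_stack([np.cross(y,z),y,z])
def plan(p0,R0,p1,R1,n):
    """n equal rows from pose 0 to pose 1"""
    w=Ro.from_matrix(R0.T@R1).as_rotvec()/n;E=Ro.from_rotvec(w).as_matrix()
    S=sum(np.linalg.matrix_power(E,k) for k in range(n))
    s=np.linalg.solve(S,R0.T@(np.array(p1)-p0))
    print(n,'rows',(s/.2).round(4),(w/2).round(4),'| mm',(1000*np.linalg.norm(s)).round(1),'deg',np.degrees(np.linalg.norm(w)).round(1))
def st():
    o=ctrl.get_obs();np.set_printoptions(precision=4,suppress=True)
    print(o['time_s'],o['ee_pos'],'J',np.round(o['joint_positions'],1),'F',np.round(o['contact_force'],1),o['gripper_width'],o['grasp_force']);print(o['tcp_rot']);return np.array(o['ee_pos']),np.array(o['tcp_rot'])
E
python3 - <<'E'
from h import *
p,R=st();plan(p,R,[.5035,.355,.13],down(106.7),14)
E
```

```text
1.5 [0.1226 0.4847 0.2008] J [75.8 12.2 -2.  75.8 -0.  90. ] F [-0.7 -0.3  1. ] 0.9971181383660143 0.0
[[-0.9695  0.2452  0.    ]
 [ 0.2452  0.9695  0.    ]
 [-0.      0.     -1.    ]]
14 rows [-0.1376 -0.0473  0.0253] [ 0.      0.     -0.0193] | mm 29.5 deg 2.2
```

Call:
carry_out(increments="85 -0.1376 -0.0473 0.0253 0 0 -0.0193; 85 -0.1376 -0.0473 0.0253 0 0 -0.0193; 85 -0.1376 -0.0473 0.0253 0 0 -0.0193; 85 -0.1376 -0.0473 0.0253 0 0 -0.0193; 85 -0.1376 -0.0473 0.0253 0 0 -0.0193; 85 -0.1376 -0.0473 0.0253 0 0 -0.0193; 85 -0.1376 -0.0473 0.0253 0 0 -0.0193; 85 -0.1376 -0.0473 0.0253 0 0 -0.0193", newtons=100)

```text
time_s: 2.5
ee_pos: [0.3329, 0.3847, 0.1602]
tcp_rot: [[-0.998, -0.062, 0.0], [-0.062, 0.998, 0.0], [-0.0, 0.0, -1.0]]
contact_force: [0.7, -0.2, -0.2]
gripper_width: 0.998
grasp_force: 0.0
```

Call:
carry_out(increments="85 -0.1376 -0.0473 0.0253 0 0 -0.0193; 85 -0.1376 -0.0473 0.0253 0 0 -0.0193; 85 -0.1376 -0.0473 0.0253 0 0 -0.0193; 85 -0.1376 -0.0473 0.0253 0 0 -0.0193; 85 -0.1376 -0.0473 0.0253 0 0 -0.0193; 85 -0.1376 -0.0473 0.0253 0 0 -0.0193; 85 0 0 0 0 0 0; 85 0 0 0 0 0 0")

```text
time_s: 3.5
ee_pos: [0.5033, 0.3551, 0.1299]
tcp_rot: [[-0.958, -0.288, -0.0], [-0.288, 0.958, -0.0], [0.0, 0.0, -1.0]]
contact_force: [-1.1, -0.3, -0.1]
gripper_width: 0.994
grasp_force: 0.0
```

```bash
python3 - <<'E'
from h import *
im=ctrl.capture('wrist');i=ctrl.camera_info('wrist');K=np.array(i['mtx']);T=np.array(i['T'])
p,R=st()
for n,z in [('tray_tab',.034),('tray_lip',.005),('tray',0)]:
    for d in ctrl.spot_point('wrist',n)[:2]:
        v=(np.array(d['point'][::-1])-K[:2,2])/K[0,0];r=np.linalg.norm(v)
        dd=T[:3,:3]@np.array([*(np.sin(r)*v/r),np.cos(r)]);print(n,d['point'],round(d['confidence'],2),T[:3,3]+dd*(z-T[2,3])/dd[2])
cv2.imwrite('pics/w1.png',im)
plan(p,R,[.5035,.355,.0235],down(106.7),5)
E
```

```text
3.55 [0.5031 0.3552 0.1301] J [35.2 27.2  8.9 71.8  0.  18.5] F [0.4 0.3 0.3] 0.9949106330090317 0.0
[[-0.9575 -0.2884 -0.0001]
 [-0.2884  0.9575  0.0001]
 [ 0.0001  0.0001 -1.    ]]
tray_tab [233.3, 320.9] 0.7 [0.5001 0.3549 0.034 ]
tray_lip [227.9, 139.4] 0.85 [0.5493 0.1995 0.005 ]
tray [226.2, 229.6] 0.7 [0.5257 0.281  0.    ]
5 rows [-0.0003 -0.0003  0.1066] [ 0.     -0.      0.0001] | mm 21.3 deg 0.0
```

View pics/w1.png

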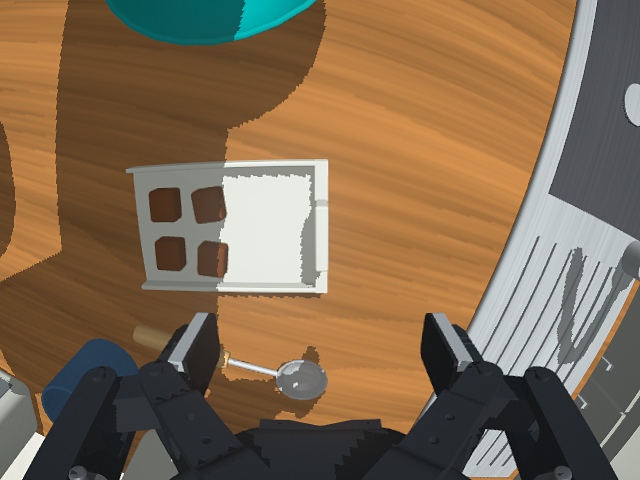

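Wrist view: the tab is centred between the fingers (col 322, rows 200–272) and the fingers are clear of chunks and spoon. I'll descend and grip.

Call:
carry_out(increments="50 0 0 0.1 0 0 0; 50 0 0 0.1 0 0 0; 50 0 0 0.1 0 0 0; 50 0 0 0.1 0 0 0; 50 0 0 0.1 0 0 0; 50 0 0 0.034 0 0 0; 50 0 0 0 0 0 0; 0 0 0 0 0 0 0", newtons=100)

```text
time_s: 4.7
ee_pos: [0.5041, 0.3554, 0.0241]
tcp_rot: [[-0.957, -0.289, 0.001], [-0.289, 0.957, 0.001], [-0.001, 0.0, -1.0]]
contact_force: [-0.4, 0.4, 0.0]
gripper_width: 0.386
grasp_force: 0.0
```

Call:
carry_out(increments="0 0 0 0 0 0 0; 0 0 0 0 0 0 0; 0 0 0 0 0 0 0; 0 0 0 0 0 0 0; 0 0 0 0 0 0 0; 0 0 0 0 0 0 0")

```text
time_s: 5.45
ee_pos: [0.5036, 0.355, 0.0231]
tcp_rot: [[-0.957, -0.288, -0.0], [-0.288, 0.957, -0.0], [0.0, -0.0, -1.0]]
contact_force: [-0.1, 0.0, 0.0]
gripper_width: -0.002
grasp_force: 0.0
```

```bash
python3 - <<'E'
from h import *
im=ctrl.capture('wrist');st()
s=ctrl.capture('side')
cv2.imwrite('pics/w2.png',np.hstack([cv2.resize(im,(400,300)),cv2.resize(s[280:430,180:380],(400,300))]))
E
```

```text
5.5 [0.5036 0.355  0.0231] J [35.2 30.7 -1.4 57.9 -0.  18.4] F [ 0.2  0.2 -0.5] -0.0007442158541882906 0.0
[[-0.9575 -0.2884 -0.    ]
 [-0.2884  0.9575 -0.0001]
 [ 0.0001 -0.     -1.    ]]
```

View pics/w2.png

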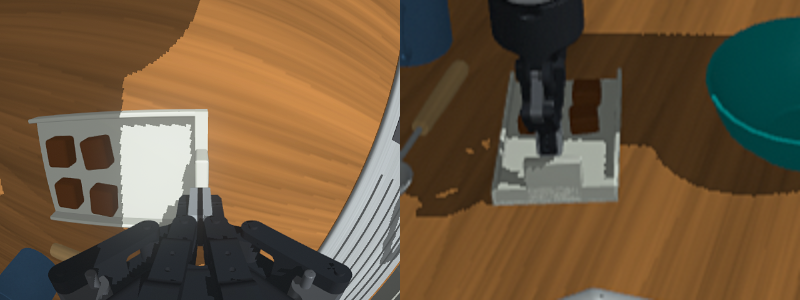

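The fingers closed empty. In the side view (right half) they stand just lip-side of the tab: the tip is at about (152,548) and the tab at about (160–200, 525–580). I'll check this numerically.

```bash
python3 - <<'E'
from h import *
def proj(c,P):
    i=ctrl.camera_info(c);T=np.linalg.inv(i['T']);q=T[:3,:3]@P+T[:3,3];q=np.array(i['mtx'])@q;return (q[:2]/q[2])[::-1]
P=np.array([.5036,.355,.0151]); x=np.array([-.288,.957,0]);y=np.array([-.957,-.288,0])
C=np.array([.527,.2792,0])
for c in['side','top']:
    print(c,'tip',proj(c,P))
    for n,q in {'tabtopL':(85,25,46),'tabtopR':(85,-25,46),'tabbotL':(85,25,18),'tabbotR':(85,-25,18),'A':(85,55,0),'B':(85,-55,0),'lipA':(-85,55,18),'lipB':(-85,-55,18)}.items():
        print(n,proj(c,C+(q[0]*x+q[1]*y+q[2]*np.array([0,0,1]))/1000).round(1))
s=ctrl.capture('side');t=ctrl.capture('top')
cv2.imwrite('pics/z.png',np.hstack([cv2.resize(s[310:390,220:300],(400,400),interpolation=0),cv2.resize(t[215:295,155:235],(400,400),interpolation=0)]))
E
```

```text
side tip [371.68662302 256.15411666]
tabtopL [359.8 268.8]
tabtopR [360.8 239.8]
tabbotL [372.2 269.8]
tabbotR [373.1 241.2]
A [379.4 287.5]
B [381.5 225. ]
lipA [312.7 289.2]
lipB [314.5 233.8]
top tip [259.52855859 174.99363319]
tabtopL [267.7 171.8]
tabtopR [247.8 166.5]
tabbotL [269.6 175. ]
tabbotR [250.1 169.7]
A [282.5 180.1]
B [240.  168.7]
lipA [260.3 246.7]
lipB [217.9 234.3]
```

View pics/z.png

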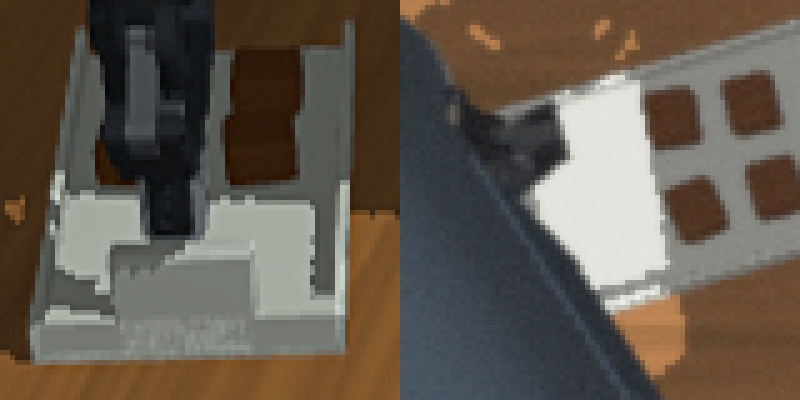

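```bash
python3 - <<'E'
from h import *
im=ctrl.capture('wrist');i=ctrl.camera_info('wrist');K=np.array(i['mtx']);Ti=np.linalg.inv(i['T']);print(K,np.array(i['T']))
def pw(P):
    q=Ti[:3,:3]@P+Ti[:3,3];a=np.arctan2(np.hypot(q[0],q[1]),q[2]);return (K[:2,2]+K[0,0]*a*q[:2]/np.hypot(q[0],q[1]))[::-1]
x=np.array([-.288,.957,0]);y=np.array([-.957,-.288,0]);C=np.array([.527,.2792,0])
for n,q in {'topL':(85,25,46),'topR':(85,-25,46),'topLi':(75,25,46),'topRi':(75,-25,46),'A':(85,55,18),'B':(85,-55,18),'lipA':(-85,55,18),'lipB':(-85,-55,18)}.items():
    print(n,pw(C+(q[0]*x+q[1]*y+q[2]*np.array([0,0,1]))/1000).round(1))
print('tip',pw(np.array([.5036,.355,.0151])),'tip+20',pw(np.array([.5036,.355,.0351])))
cv2.imwrite('pics/w3.png',cv2.resize(im[150:390,180:480],(750,600)))
E
```

```text
[[371.64829954   0.         319.83845027]
 [  0.         371.64829954 246.24790154]
 [  0.           0.           1.        ]] [[-2.88184326e-01  9.10578264e-01  2.96305619e-01  4.27118194e-01]
 [ 9.57574899e-01  2.74146135e-01  8.88493629e-02  3.31894244e-01]
 [-3.26741721e-04  3.09339817e-01 -9.50951508e-01  1.95168539e-01]
 [ 0.00000000e+00  0.00000000e+00  0.00000000e+00  1.00000000e+00]]
topL [261.7 333.3]
topR [358.  331.7]
topLi [261.7 309.9]
topRi [358.  311.1]
A [182.5 331.9]
B [371.9 329.6]
lipA [194.7  42.9]
lipB [354.3  80. ]
tip [284.56517418 320.10959634] tip+20 [301.42152028 320.12396857]
```

View pics/w3.png

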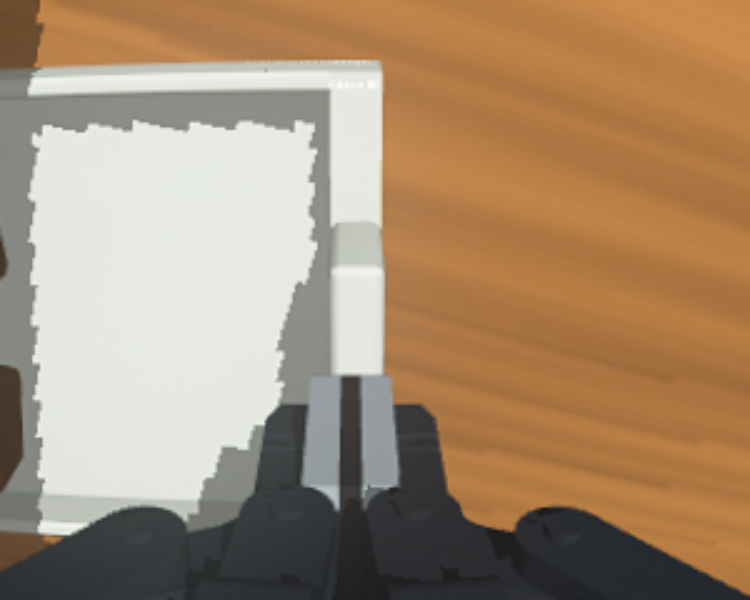

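The wrist crop shows the shut fingers ending at crop row 376, centred on the tab's columns (331–383). They look as if they stop at tab-top height instead of going below it. I'll check the fingertip geometry against the first side picture.

```bash
python3 - <<'E'
from h import *
def proj(c,P):
    i=ctrl.camera_info(c);T=np.linalg.inv(i['T']);q=T[:3,:3]@P+T[:3,3];q=np.array(i['mtx'])@q;return (q[:2]/q[2])[::-1].round(1)
y=np.array([.2453,.9694,0]);x=np.array([-.9694,.2453,0])
for z in(.19,.2,.21,.22,.23,.24,.25):
    for s in(-.0425,.0425): print(z,s,proj('side',np.array([.1226,.4847,z])+s*y),end=' ')
    print()
P=np.array([.5036,.355,0])
for z in(.015,.03,.047,.06): print(z,proj('side',P+[0,0,z]),proj('top',P+[0,0,z]))
s=cv2.imread('pics/side0.png');cv2.imwrite('pics/z2.png',cv2.resize(s[270:400,440:560],(720,600+180))[:600] if 0 else cv2.resize(s[280:400,440:560],(600,600),interpolation=0))
o=ctrl.get_obs();print({k:o[k] for k in('effort','wrist_torque','contact_force','time_s')})
E
```

```text
0.19 -0.0425 [365.2 496.9] 0.19 0.0425 [406.4 477.6] 
0.2 -0.0425 [359.5 497.7] 0.2 0.0425 [400.5 478.5] 
0.21 -0.0425 [353.7 498.6] 0.21 0.0425 [394.4 479.3] 
0.22 -0.0425 [347.8 499.5] 0.22 0.0425 [388.3 480.1] 
0.23 -0.0425 [341.8 500.4] 0.23 0.0425 [382.1 481. ] 
0.24 -0.0425 [335.8 501.3] 0.24 0.0425 [375.8 481.8] 
0.25 -0.0425 [329.7 502.2] 0.25 0.0425 [369.4 482.7] 
0.015 [371.7 256.2] [259.5 175. ]
0.03 [365.2 255.5] [258.4 173.3]
0.047 [357.7 254.8] [257.1 171.4]
0.06 [351.8 254.2] [256.1 169.9]
{'effort': array([ 2.82831104e-03, -9.31205535e+01,  4.51706815e+01,  1.35744289e-03,
        1.39603222e-05,  2.27826547e-05]), 'wrist_torque': array([0.01484959, 0.04767617, 0.01480276]), 'contact_force': array([-0.78453417,  0.06574334, -0.15529343]), 'time_s': 5.7}
```

View pics/z2.png

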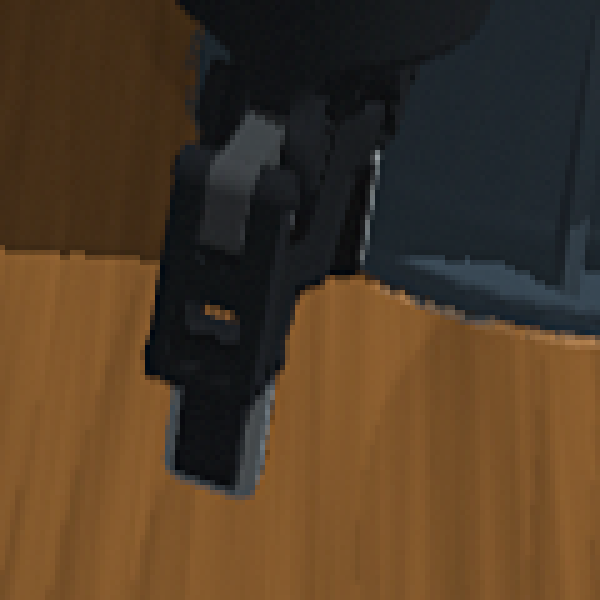

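In the start picture the open fingertips end at about (378,482), which puts them at z≈0.237; the given geometry says ~0.206. Now, shut, they are at z≈0.047 instead of 0.015. Both say the fingertips really stand about 32 mm behind the quoted place, so they hovered on top of the tab. I'll allow for this offset by opening and going 32 mm lower.

Call:
carry_out(increments="50 0 0 -0.05 0 0 0; 50 0 0 0 0 0 0; 50 0 0 0 0 0 0; 50 0 0 0 0 0 0; 50 0 0 0.05 0 0 0; 50 0 0 0.05 0 0 0; 50 0 0 0.05 0 0 0; 50 0 0 0 0 0 0")

```text
time_s: 6.7
ee_pos: [0.503, 0.3546, 0.002]
tcp_rot: [[-0.958, -0.288, -0.001], [-0.288, 0.958, -0.001], [0.002, -0.001, -1.0]]
contact_force: [0.5, -1.5, 0.2]
gripper_width: 0.587
grasp_force: 0.0
```

Call:
carry_out(increments="50 0 0 0.03 0 0 0; 50 0 0 0.03 0 0 0; 0 0 0 0 0 0 0; 0 0 0 0 0 0 0; 0 0 0 0 0 0 0; 0 0 0 0 0 0 0; 0 0 0 0 0 0 0; 0 0 0 0 0 0 0")

```text
time_s: 7.7
ee_pos: [0.5039, 0.3552, -0.0084]
tcp_rot: [[-0.957, -0.288, 0.001], [-0.288, 0.957, 0.0], [-0.001, 0.0, -1.0]]
contact_force: [-1.8, 0.1, 6.0]
gripper_width: 0.091
grasp_force: 98.5
```

Call:
carry_out(increments="0 0 0 -0.05 0 0 0; 0 0 0 -0.08 0 0 0; 0 0 0 -0.1 0 0 0; 0 0 0 -0.1 0 0 0; 0 0 0 -0.1 0 0 0; 0 0 0 -0.08 0 0 0; 0 0 0 -0.04 0 0 0; 0 0 0 0 0 0 0")

```text
time_s: 8.7
ee_pos: [0.5039, 0.3552, 0.1015]
tcp_rot: [[-0.957, -0.288, 0.001], [-0.288, 0.957, 0.0], [-0.001, 0.0, -1.0]]
contact_force: [0.2, 0.5, -1.4]
gripper_width: 0.096
grasp_force: 97.8
```

```bash
python3 - <<'E'
from h import *
ctrl.capture('side');ctrl.capture('top');p,R=st()
for c in('side','top'):
  for n in('tray_lip','tray_tab'): print(c,n,[(d['point'],round(d['confidence'],2)) for d in ctrl.spot_point(c,n)[:2]])
def proj(c,P):
    i=ctrl.camera_info(c);T=np.linalg.inv(i['T']);q=T[:3,:3]@P+T[:3,3];q=np.array(i['mtx'])@q;return (q[:2]/q[2])[::-1].round(1)
L=p+R@[0,-.165,-.0135];print('lip',L,proj('side',L),proj('top',L))
lt=np.array([.502,-.013,.105])
l0=np.array([0,-.165,-.0135]);R0=down(106.7)
p1=lt-R0@l0;print(p1);plan(p,R,p1,R0,11)
pp,RR=p1,R0
for a in(20,40):
    R2=R0@Ro.from_euler('x',-a,degrees=True).as_matrix();p2=lt-R2@l0;print(a,p2);plan(pp,RR,p2,R2,5);pp,RR=p2,R2
E
```

```text
8.8 [0.5034 0.3549 0.1005] J [35.2 27.9  5.7 67.9  0.  18.4] F [ 0.8 -0.9 -2.3] 0.09548927529894924 97.77119278907776
[[-0.9575 -0.2885 -0.0007]
 [-0.2885  0.9575 -0.0005]
 [ 0.0009 -0.0003 -1.    ]]
side tray_lip [([273.3, 260.7], 0.57)]
side tray_tab [([314.4, 251.8], 0.77), ([259.5, 319.0], 0.7)]
top tray_lip [([234.8, 234.2], 0.87)]
top tray_tab [([248.7, 161.0], 0.75)]
lip [0.551  0.1969 0.1141] [272.8 258.4] [230.1 234.5]
[0.4546 0.145  0.0915]
11 rows [ 0.0487 -0.0849  0.0041] [-0.     -0.      0.0001] | mm 19.6 deg 0.0
20 [0.4561 0.1399 0.1487]
5 rows [ 0.      0.0027 -0.0577] [-0.0349 -0.     -0.    ] | mm 11.6 deg 4.0
40 [0.4632 0.1164 0.2007]
5 rows [ 0.      0.0027 -0.0577] [-0.0349  0.      0.    ] | mm 11.6 deg 4.0
```

Call:
carry_out(increments="0 0.025 -0.042 0.002 0 0 0; 0 0.042 -0.075 0.004 0 0 0; 0 0.05 -0.087 0.004 0 0 0; 0 0.05 -0.087 0.004 0 0 0; 0 0.05 -0.087 0.004 0 0 0; 0 0.05 -0.087 0.004 0 0 0; 0 0.05 -0.087 0.004 0 0 0; 0 0.05 -0.087 0.004 0 0 0")

```text
time_s: 10.0
ee_pos: [0.4699, 0.2103, 0.0951]
tcp_rot: [[-0.958, -0.288, 0.0], [-0.288, 0.958, -0.0], [-0.0, -0.0, -1.0]]
contact_force: [0.7, -1.3, -2.9]
gripper_width: 0.093
grasp_force: 97.8
```

Call:
carry_out(increments="0 0.05 -0.087 0.004 0 0 0; 0 0.05 -0.087 0.004 0 0 0; 0 0.045 -0.08 0.004 0 0 0; 0 0.024 -0.041 0.003 0 0 0; 0 0 0 0 0 0 0; 0 0 0 0 0 0 0")

```text
time_s: 10.75
ee_pos: [0.4551, 0.1456, 0.0922]
tcp_rot: [[-0.957, -0.289, 0.0], [-0.289, 0.957, 0.0], [-0.0, 0.0, -1.0]]
contact_force: [0.5, 0.1, -2.4]
gripper_width: 0.091
grasp_force: 97.8
```

Call:
carry_out(increments="0 0 0.0027 -0.0577 -0.0349 0 0; 0 0 0.0027 -0.0577 -0.0349 0 0; 0 0 0.0027 -0.0577 -0.0349 0 0; 0 0 0.0027 -0.0577 -0.0349 0 0; 0 0 0.0027 -0.0577 -0.0349 0 0; 0 0 0.0027 -0.0577 -0.0349 0 0; 0 0 0.0027 -0.0577 -0.0349 0 0; 0 0 0.0027 -0.0577 -0.0349 0 0")

```text
time_s: 11.75
ee_pos: [0.4605, 0.1284, 0.1821]
tcp_rot: [[-0.957, -0.245, -0.153], [-0.289, 0.811, 0.509], [-0.001, 0.531, -0.847]]
contact_force: [-0.1, 0.1, -1.8]
gripper_width: 0.093
grasp_force: 98.1
```

Call:
carry_out(increments="0 0 0.0027 -0.0577 -0.0349 0 0; 0 0 0.0027 -0.0577 -0.0349 0 0; 0 0 0 0 0 0 0; 0 0 0 0 0 0 0; 0 0 0 0 0 0 0; 0 0 0 0 0 0 0")

```text
time_s: 12.5
ee_pos: [0.4634, 0.1171, 0.2016]
tcp_rot: [[-0.957, -0.222, -0.185], [-0.289, 0.734, 0.615], [-0.001, 0.642, -0.767]]
contact_force: [0.4, 0.3, -0.8]
gripper_width: 0.096
grasp_force: 98.0
```

```bash
python3 - <<'E'
from h import *
s=ctrl.capture('side');t=ctrl.capture('top');w=ctrl.capture('wrist');p,R=st()
for c in('side','top','wrist'):
  for n in('tray_lip','chunk1_mid'): print(c,n,[(np.round(d['point']).tolist(),round(d['confidence'],2)) for d in ctrl.spot_point(c,n)[:6]])
cv2.imwrite('pics/p1.png',np.hstack([cv2.resize(s[180:330,220:420],(400,300)),cv2.resize(t[180:330,200:400],(400,300))]))
E
```

```text
12.65 [0.4635 0.1168 0.2015] J [-10.3  24.    1.4  88.2  34.9 -33.7] F [ 0.9 -0.6 -0.7] 0.09005147958894984 98.04933428764343
[[-0.9574 -0.2215 -0.1853]
 [-0.2888  0.7336  0.6151]
 [-0.0003  0.6424 -0.7664]]
side tray_lip [([226.0, 313.0], 0.73), ([254.0, 311.0], 0.53)]
side chunk1_mid [([253.0, 305.0], 0.37)]
top tray_lip [([254.0, 327.0], 0.78)]
top chunk1_mid [([278.0, 430.0], 0.6)]
wrist tray_lip [([291.0, 42.0], 0.87)]
wrist chunk1_mid [([292.0, 0.0], 0.91)]
```

View pics/p1.png

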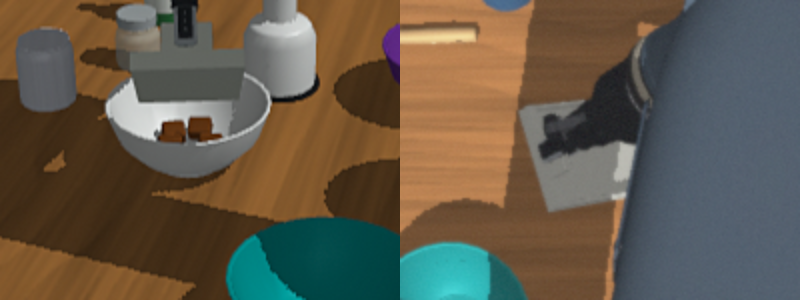

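Side view: the fudge chunks lie in the white bowl around (135,190) in the crop and the tray is tilted over it. Next I'll untilt, return, and count with the top camera once the arm is out of the way.

Call:
carry_out(increments="0 0 -0.0054 0.1154 0.0698 0 0; 0 0 -0.0054 0.1154 0.0698 0 0; 0 0 -0.0054 0.1154 0.0698 0 0; 0 0 -0.0054 0.1154 0.0698 0 0; 0 0 -0.0054 0.1154 0.0698 0 0; 0 0 0 0 0 0 0; 0 -0.05 0.087 -0.004 0 0 0; 0 -0.1 0.174 -0.008 0 0 0")

```text
time_s: 13.95
ee_pos: [0.4663, 0.2149, 0.0991]
tcp_rot: [[-0.958, -0.285, 0.0], [-0.285, 0.958, 0.002], [-0.001, 0.002, -1.0]]
contact_force: [0.8, -0.3, -1.7]
gripper_width: 0.094
grasp_force: 98.2
```

Call:
carry_out(increments="0 -0.1 0.174 -0.008 0 0 0; 0 -0.1 0.174 -0.008 0 0 0; 0 -0.1 0.174 -0.008 0 0 0; 0 -0.05 0.087 -0.004 0 0 0; 0 0 0 0 0 0 0")

```text
time_s: 14.58
ee_pos: [0.498, 0.3528, 0.1038]
tcp_rot: [[-0.957, -0.288, -0.0], [-0.288, 0.957, 0.001], [-0.0, 0.002, -1.0]]
contact_force: [-0.0, -1.2, -1.0]
gripper_width: 0.094
grasp_force: 98.2
```

```bash
python3 - <<'E'
from h import *
t=ctrl.capture('top');w=ctrl.capture('wrist');s=ctrl.capture('side');p,R=st()
for n in('chunk1_mid',):
  for c in('top','side','wrist'):print(c,[(np.round(d['point']).tolist(),round(d['confidence'],2)) for d in ctrl.spot_in(c,n)[:6]])
plan(p,R,[.5035,.355,.01],down(106.7),5)
cv2.imwrite('pics/p2.png',np.hstack([cv2.resize(t[180:300,150:390],(533,267)),cv2.resize(s[200:300,260:360],(267,267))]))
cv2.imwrite('pics/w4.png',w)
E
```

```text
14.725 [0.4975 0.3508 0.1039] J [35.2 26.9  4.7 67.8  0.  18.5] F [-0.4 -0.4 -1. ] 0.09345545903813618 98.23137760162354
[[-0.9578 -0.2873 -0.0004]
 [-0.2873  0.9578  0.0003]
 [ 0.0003  0.0004 -1.    ]]
top [([242.0, 344.0], 0.4)]
side [([198.0, 288.0], 0.52), ([250.0, 307.0], 0.43)]
wrist []
5 rows [-0.007   0.0022  0.0939] [ 0. -0. -0.] | mm 18.8 deg 0.0
```

View pics/p2.png

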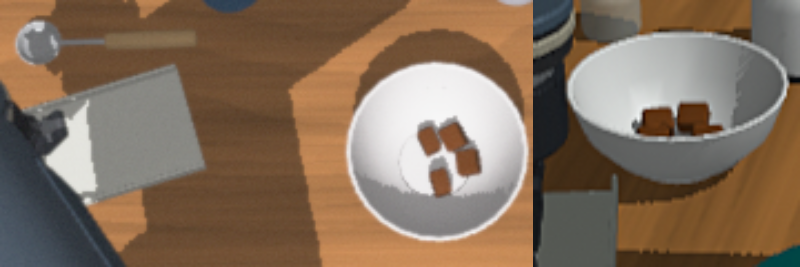

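All four chunks lie in the white bowl (top crop around (160,448)) and the tray is empty. I'll lower it and release.

Call:
carry_out(increments="0 -0.007 0.0022 0.0939 0 0 0; 0 -0.007 0.0022 0.0939 0 0 0; 0 -0.007 0.0022 0.0939 0 0 0; 0 -0.007 0.0022 0.0939 0 0 0; 0 -0.007 0.0022 0.0939 0 0 0; 0 0 0 0.04 0 0 0; 0 0 0 0.04 0 0 0; 0 0 0 0.005 0 0 0")

```text
time_s: 15.88
ee_pos: [0.5032, 0.3555, -0.0071]
tcp_rot: [[-0.958, -0.288, -0.0], [-0.288, 0.958, -0.0], [0.0, -0.0, -1.0]]
contact_force: [-0.4, 0.1, -0.5]
gripper_width: 0.095
grasp_force: 98.2
```

Call:
carry_out(increments="0 0 0 0.003 0 0 0; 0 0 0 0 0 0 0")

```text
time_s: 16.12
ee_pos: [0.5035, 0.3558, -0.0072]
tcp_rot: [[-0.957, -0.288, 0.001], [-0.288, 0.957, 0.0], [-0.001, 0.0, -1.0]]
contact_force: [-0.5, -0.0, -1.4]
gripper_width: 0.093
grasp_force: 98.2
```

Call:
carry_out(increments="0 0 0 0.007 0 0 0; 0 0 0 0 0 0 0; 40 0 0 0 0 0 0; 40 0 0 0 0 0 0; 40 0 0 0 0 0 0; 40 0 0 0 0 0 0; 40 0 0 -0.05 0 0 0; 40 0 0 -0.1 0 0 0")

```text
time_s: 17.12
ee_pos: [0.5029, 0.3553, 0.0212]
tcp_rot: [[-0.957, -0.288, -0.001], [-0.288, 0.957, -0.001], [0.001, -0.0, -1.0]]
contact_force: [-0.3, -0.8, -0.2]
gripper_width: 0.467
grasp_force: 0.0
```

Call:
carry_out(increments="80 0 0 -0.2 0 0 0; 80 0 0 -0.25 0 0 0; 80 0 0 -0.25 0 0 0; 80 0 0 -0.25 0 0 0; 80 0 0 0 0 0 0")

```text
time_s: 17.75
ee_pos: [0.5047, 0.3567, 0.2158]
tcp_rot: [[-0.957, -0.288, 0.006], [-0.288, 0.957, 0.004], [-0.007, 0.002, -1.0]]
contact_force: [0.6, -0.5, -1.0]
gripper_width: 0.934
grasp_force: 0.0
```

```bash
python3 - <<'E'
from h import *
p,R=st()
# J6~0 above flask: tool y tangential
c=np.array([.452,-.254]); a=np.degrees(np.arctan2(c[1],c[0]))
for yaw in(a+90,):
    print('yaw',yaw)
    m=np.array([.5,.05,.25])
    plan(p,R,[*c,.28],down(yaw),16)
E
```

```text
17.75 [0.5047 0.3567 0.2158] J [35.2 26.5 20.2 83.3 -0.  18.5] F [ 0.6 -0.5 -1. ] 0.9336971070734582 0.0
[[-0.9575 -0.2884  0.0058]
 [-0.2884  0.9575  0.0041]
 [-0.0067  0.0022 -1.    ]]
yaw 60.66632537132513
16 rows [ 0.0003 -0.1967 -0.0204] [0.0001 0.0002 0.0251] | mm 39.6 deg 2.9
```

Call:
carry_out(increments="80 0 -0.1967 -0.0204 0 0 0.0251; 80 0 -0.1967 -0.0204 0 0 0.0251; 80 0 -0.1967 -0.0204 0 0 0.0251; 80 0 -0.1967 -0.0204 0 0 0.0251; 80 0 -0.1967 -0.0204 0 0 0.0251; 80 0 -0.1967 -0.0204 0 0 0.0251; 80 0 -0.1967 -0.0204 0 0 0.0251; 80 0 -0.1967 -0.0204 0 0 0.0251")

```text
time_s: 18.75
ee_pos: [0.5393, 0.0438, 0.2436]
tcp_rot: [[-0.994, 0.11, -0.0], [0.11, 0.994, -0.0], [0.0, -0.0, -1.0]]
contact_force: [0.4, -0.8, -0.0]
gripper_width: 0.937
grasp_force: 0.0
```

Call:
carry_out(increments="80 0 -0.1967 -0.0204 0 0 0.0251; 80 0 -0.1967 -0.0204 0 0 0.0251; 80 0 -0.1967 -0.0204 0 0 0.0251; 80 0 -0.1967 -0.0204 0 0 0.0251; 80 0 -0.1967 -0.0204 0 0 0.0251; 80 0 -0.1967 -0.0204 0 0 0.0251; 80 0 -0.1967 -0.0204 0 0 0.0251; 80 0 -0.1967 -0.0204 0 0 0.0251")

```text
time_s: 19.75
ee_pos: [0.4511, -0.2559, 0.2763]
tcp_rot: [[-0.872, 0.49, -0.0], [0.49, 0.872, 0.0], [0.0, 0.0, -1.0]]
contact_force: [0.3, 0.1, -0.3]
gripper_width: 0.934
grasp_force: 0.0
```

Call:
carry_out(increments="80 0 0 0 0 0 0; 80 0 0 0 0 0 0")

```text
time_s: 20.0
ee_pos: [0.4519, -0.2546, 0.2761]
tcp_rot: [[-0.873, 0.489, -0.0], [0.489, 0.873, 0.0], [0.0, 0.0, -1.0]]
contact_force: [-0.4, 0.5, -0.2]
gripper_width: 0.939
grasp_force: 0.0
```

```bash
cat >> h.py <<'E'
def wonz(p,z):
    i=ctrl.camera_info('wrist');K=np.array(i['mtx']);T=np.array(i['T'])
    v=(np.array(p[::-1])-K[:2,2])/K[0,0];r=np.linalg.norm(v);d=T[:3,:3]@np.array([*(np.sin(r)*v/r),np.cos(r)]);return T[:3,3]+d*(z-T[2,3])/d[2]
E
python3 - <<'E'
from h import *
w=ctrl.capture('wrist');p,R=st();t=ctrl.capture('top');s=ctrl.capture('side')
for d in ctrl.spot_point('wrist','cap'):print('w cap',d,wonz(d['point'],.14))
for d in ctrl.spot_point('wrist','flask_mouth'):print('w mouth',d,wonz(d['point'],.14))
for d in ctrl.cut_out('wrist','cap'):
    m=d['region'].astype(np.uint8);e,r=cv2.minEnclosingCircle(cv2.findNonZero(m));print('circ',d['confidence'],m.sum(),e,r,wonz(e[::-1],.16),wonz(d['point'],.166))
for c in('top','side'):
  for n in('cap','flask_mouth','tray_lip','tray_tab'): print(c,n,[(np.round(d['point'],1).tolist(),round(d['confidence'],2)) for d in ctrl.spot_point(c,n)[:2]])
cv2.imwrite('pics/w5.png',w)
E
```

```text
20.05 [ 0.452  -0.2543  0.2761] J [-29.4  14.7  12.1  87.4   0.   -0.2] F [ 0.  -0.3  0.5] 0.9354814846627777 0.0
[[-0.8729  0.488  -0.0002]
 [ 0.488   0.8729  0.0004]
 [ 0.0004  0.0002 -1.    ]]
w cap {'point': [225.5, 322.0], 'confidence': 0.61} [ 0.4545 -0.254   0.14  ]
w mouth {'point': [177.2, 464.3], 'confidence': 0.64} [ 0.4761 -0.1237  0.14  ]
top cap [([268.0, 439.7], 0.64)]
top flask_mouth [([270.0, 443.5], 0.69)]
top tray_lip [([242.0, 240.4], 0.6)]
top tray_tab [([256.9, 172.4], 0.8), ([267.0, 439.5], 0.44)]
side cap [([173.1, 358.5], 0.56), ([259.6, 315.7], 0.49)]
side flask_mouth [([171.9, 355.1], 0.58)]
side tray_lip [([318.1, 262.9], 0.89), ([248.4, 309.2], 0.62)]
side tray_tab [([361.2, 258.7], 0.77)]
```

View pics/w5.png

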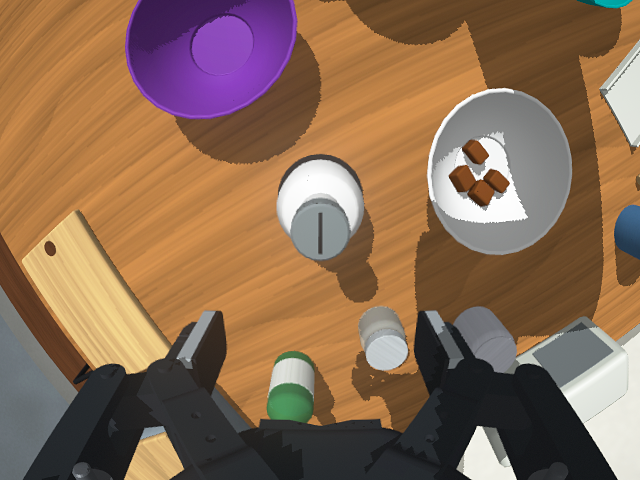

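Wrist view: cap top centred at about (229,320) with its line along the image column, the flask symmetric about col 320, and all four chunks in the bowl. Tray (lip (242,240) and tab (257,172) in the top view) is back in its place.

```bash
python3 - <<'E'
from h import *
p,R=st()
w=wonz([229,320],.166);t=onz('top',[267.9,442.1],.166);print(w,t,tri([267.9,441],[172,357]))
c=(w+t)/2;c[:2]=w[:2]*.6+t[:2]*.4
plan(p,R,[c[0],c[1],.2],down(60.67),2)
plan(np.array([c[0],c[1],.2]),down(60.67),[c[0],c[1],.108],down(60.67),5)
E
```

```text
20.7 [ 0.4519 -0.2549  0.2762] J [-29.4  14.7  12.1  87.4  -0.   -0.2] F [0.1 0.1 0. ] 0.9337353851561465 0.0
[[-0.8724  0.4887  0.    ]
 [ 0.4887  0.8724 -0.    ]
 [-0.     -0.     -1.    ]]
[ 0.4499 -0.2543  0.166 ] [ 0.4499 -0.2547  0.166 ] [ 0.4571 -0.2584  0.1355]
2 rows [ 0.0051 -0.0015  0.1905] [-0.      0.      0.0003] | mm 38.1 deg 0.0
5 rows [0.    0.    0.092] [0. 0. 0.] | mm 18.4 deg 0.0
```

Call:
carry_out(increments="85 0.0051 -0.0015 0.19 0 0 0; 85 0.0051 -0.0015 0.19 0 0 0; 85 0 0 0.1 0 0 0; 85 0 0 0.1 0 0 0; 85 0 0 0.1 0 0 0; 85 0 0 0.1 0 0 0; 85 0 0 0.05 0 0 0; 85 0 0 0 0 0 0", newtons=60)

```text
time_s: 21.7
ee_pos: [0.4496, -0.2543, 0.11]
tcp_rot: [[-0.872, 0.489, -0.001], [0.489, 0.872, 0.0], [0.001, -0.0, -1.0]]
contact_force: [-0.7, -0.6, 0.4]
gripper_width: 1.0
grasp_force: 0.0
```

Call:
carry_out(increments="30 0 0 0 0 0 0; 30 0 0 0 0 0 0; 30 0 0 0 0 0 0; 30 0 0 0 0 0 0; 30 0 0 0 0 0 0; 30 0 0 0 0 0 0")

```text
time_s: 22.45
ee_pos: [0.4503, -0.2547, 0.1113]
tcp_rot: [[-0.872, 0.489, 0.001], [0.489, 0.872, -0.001], [-0.002, -0.0, -1.0]]
contact_force: [-3.3, 1.8, 9.8]
gripper_width: 0.539
grasp_force: 60.2
```

```bash
python3 - <<'E'
from h import *
st();print(ctrl.get_obs()['wrist_torque'])
E
```

```text
22.45 [ 0.4503 -0.2547  0.1113] J [-29.5  16.1 -10.   63.8  -0.   -0.2] F [-3.3  1.8  9.8] 0.5391263896180363 60.199202885851264
[[-0.8724  0.4887  0.0014]
 [ 0.4887  0.8725 -0.0008]
 [-0.0016 -0.0001 -1.    ]]
[0.2251 0.5275 0.0198]
```

Call:
carry_out(increments="30 0 0 -0.01 0 0 0; 30 0 0 0 0 0 0.0436; 30 0 0 0 0 0 0.0436; 30 0 0 0 0 0 0.0436; 30 0 0 0 0 0 0.0436; 30 0 0 0 0 0 0")

```text
time_s: 23.2
ee_pos: [0.4506, -0.2542, 0.1126]
tcp_rot: [[-0.652, 0.758, 0.001], [0.758, 0.652, 0.001], [-0.0, 0.001, -1.0]]
contact_force: [3.3, 2.6, 0.6]
gripper_width: 0.542
grasp_force: 61.5
```

```bash
python3 - <<'E'
from h import *
st();print(ctrl.get_obs()['wrist_torque'])
E
```

```text
23.2 [ 0.4506 -0.2542  0.1126] J [-29.5  16.1  -9.9  64.    0.1  19.8] F [3.3 2.6 0.6] 0.5421347312735658 61.5064600110054
[[-0.6522  0.7581  0.0014]
 [ 0.7581  0.6522  0.0006]
 [-0.0005  0.0014 -1.    ]]
[ 0.7484 -0.7634  0.0252]
```

Call:
carry_out(increments="30 0 0 0 0 0 0.0654; 30 0 0 0 0 0 0.0654; 30 0 0 0 0 0 0.0654; 30 0 0 0 0 0 0.0654; 30 0 0 0 0 0 0.0654; 30 0 0 0 0 0 0.0654; 30 0 0 0 0 0 0.0654; 30 0 0 0 0 0 0.0654")

```text
time_s: 24.2
ee_pos: [0.4532, -0.254, 0.1134]
tcp_rot: [[0.331, 0.944, 0.006], [0.944, -0.331, 0.001], [0.003, 0.006, -1.0]]
contact_force: [19.7, 6.5, -0.2]
gripper_width: 0.538
grasp_force: 61.7
```

```bash
python3 - <<'E'
from h import *
st();print(ctrl.get_obs()['wrist_torque'])
E
```

```text
24.2 [ 0.4532 -0.254   0.1134] J [-29.4  16.   -9.8  63.9   0.2  79.9] F [19.7  6.5 -0.2] 0.5381304045586313 61.70831364579499
[[ 0.3312  0.9436  0.0064]
 [ 0.9436 -0.3312  0.0009]
 [ 0.003   0.0057 -1.    ]]
[ 1.551  -4.2809  0.2063]
```

Call:
carry_out(increments="30 0.012 0.02 0 0 0 0; 30 0 0 0 0 0 0; 30 0 0 0 0 0 0")

```text
time_s: 24.58
ee_pos: [0.4542, -0.2536, 0.1121]
tcp_rot: [[0.328, 0.945, -0.0], [0.945, -0.328, -0.0], [-0.0, -0.0, -1.0]]
contact_force: [-0.6, -0.1, -1.2]
gripper_width: 0.541
grasp_force: 61.9
```

Call:
carry_out(increments="30 0 0 -0.015 0 0 0; 30 0 0 -0.015 0 0 0; 30 0 0 0 0 0 0")

```text
time_s: 24.95
ee_pos: [0.4546, -0.2537, 0.1186]
tcp_rot: [[0.329, 0.944, 0.001], [0.944, -0.329, -0.0], [-0.0, 0.001, -1.0]]
contact_force: [0.5, -0.4, -0.8]
gripper_width: 0.544
grasp_force: 61.9
```

Call:
carry_out(increments="30 0 0 -0.05 0 0 0; 30 0 0 -0.05 0 0 0; 30 0 0 -0.1 0 0 0; 30 0 0 -0.1 0 0 0; 30 0 0 -0.1 0 0 0; 30 0 0 -0.1 0 0 0; 30 0 0 -0.05 0 0 0; 30 0 0 0 0 0 0")

```text
time_s: 25.95
ee_pos: [0.4547, -0.2537, 0.2287]
tcp_rot: [[0.329, 0.944, 0.001], [0.944, -0.329, -0.001], [-0.0, 0.001, -1.0]]
contact_force: [0.1, 0.4, -1.5]
gripper_width: 0.54
grasp_force: 61.9
```

```bash
python3 - <<'E'
from h import *
ctrl.capture('side');ctrl.capture('top');p,R=st()
for n in('cap','flask_mouth','tray_lip','tray_tab','bowl','mug','tin','jar','soap'):
  print(n,*[[(np.round(d['point']).tolist(),round(d['confidence'],2)) for d in ctrl.spot_point(c,n)[:2]] for c in('side','top')])
a=ctrl.spot_point('side','cap');b=ctrl.spot_point('top','cap')
if a and b: print('cap',tri(b[0]['point'],a[0]['point']))
for f,c in(('side0','side'),('top0','top')):
    d=cv2.absdiff(cv2.imread(f'pics/{f}.png'),ctrl.capture(c)).max(2)>60
    n,l,s,ce=cv2.connectedComponentsWithStats(d.astype(np.uint8));print(c,[(s[i,:5].tolist()) for i in range(1,n) if s[i,4]>60])
E
```

```text
26.05 [ 0.4542 -0.2534  0.2277] J [-29.2  14.5   4.9  80.4  -0.   80. ] F [-1.4 -0.  -0.9] 0.539505929264192 61.87862545251846
[[ 0.3288  0.9444 -0.0006]
 [ 0.9444 -0.3288  0.0003]
 [ 0.0001 -0.0006 -1.    ]]
cap [([127.0, 360.0], 0.63), ([228.0, 243.0], 0.36)] [([244.0, 242.0], 0.67)]
flask_mouth [([174.0, 359.0], 0.76)] [([269.0, 440.0], 0.63)]
tray_lip [([319.0, 262.0], 0.95)] [([242.0, 237.0], 0.93)]
tray_tab [([368.0, 255.0], 0.72)] [([256.0, 172.0], 0.59)]
bowl [([258.0, 315.0], 0.9), ([351.0, 389.0], 0.72)] [([346.0, 228.0], 0.94), ([252.0, 346.0], 0.84)]
mug [([300.0, 189.0], 0.72)] [([170.0, 250.0], 0.81), ([261.0, 350.0], 0.63)]
tin [([231.0, 245.0], 0.62), ([247.0, 305.0], 0.6)] [([168.0, 384.0], 0.82), ([277.0, 429.0], 0.58)]
jar [([212.0, 289.0], 0.57)] [([201.0, 432.0], 0.83)]
soap [([188.0, 303.0], 0.76)] []
cap [0.4138 0.1289 0.403 ]
side [[331, 0, 48, 41, 462], [370, 0, 16, 9, 85], [441, 0, 48, 193, 2003], [572, 0, 32, 56, 918], [611, 0, 13, 31, 228], [558, 9, 11, 9, 64], [605, 11, 4, 27, 61], [341, 42, 39, 8, 189], [333, 51, 55, 75, 2110], [580, 145, 7, 22, 98], [35
[... 267 characters left out ...]
457], [90, 287, 192, 155, 10550], [351, 294, 32, 39, 421], [285, 307, 39, 13, 109], [497, 313, 16, 14, 96], [467, 315, 44, 64, 1400], [425, 330, 40, 22, 403], [236, 400, 106, 37, 1271], [344, 420, 19, 10, 85], [266, 442, 69, 34, 983]]
top [[393, 20, 61, 40, 1584], [279, 89, 185, 174, 11903], [362, 118, 256, 362, 38722], [104, 152, 174, 194, 14449], [428, 181, 18, 22, 329], [422, 215, 19, 19, 155], [338, 232, 29, 28, 443], [343, 250, 11, 19, 154], [255, 252, 12, 35, 155], [317, 283, 59, 79, 917], [226, 308, 28, 53, 427], [423, 339, 31, 21, 314], [166, 360, 110, 120, 8751], [278, 386, 29, 8, 79], [0, 425, 125, 55, 4322], [356, 442, 21, 10, 114], [267, 460, 32, 20, 306], [303, 471, 25, 9, 163]]
```

```bash
python3 -c "
from bench import ctrl
print(ctrl.job_done())"
```

```text
the job is handed in; nothing more can be done
None
```

The job is handed in at about 26 s: all four chunks are in the white bowl, the empty tray is flat on the worktop in its old place, and the flask is open, its cap turned freely the first way tried and held level about 11 cm above the rim.

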